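# Unclip the crate and fetch the sanding block

### The job

Flip both orange clips fully open while the lid stays on the crate, then lift off the blue lid and lay it flat, right way up, on the middle of the grey felt pad. Then take the cork sanding block out of the crate and lay it flat on the middle of the green mat. Set both down gently, never dropping or flinging them, and leave the clips open and everything else on the bench where it is.

Things in the scene. Friction and masses are not known exactly. Their poses are not given: they have to be found in the camera images.
- crate: grey open-topped plastic crate, screwed to the bench; origin at the centre of its underside, z up. Outside 160 mm along its x, 140 mm along its y, rim 64 mm high; walls and floor 5 mm (inside 150 x 130 mm, floor 5 mm above the bench). One clip sits in the middle of each long side: clip_a on the +y side, clip_b on the -y side
- clip_a (a joint): orange sprung bale clip, 50 mm wide, on the crate's +y side: angle in rad, 0 = shut (upright, its hook 10 mm over the lid's edge), 1.4 = fully open (lying outward, the tab low beside the crate). Its hinge line runs along the crate's x, 9 mm outside the wall and 30 mm above the bench. An over-centre spring (about 0.09 N m at shut) pulls it back shut below 0.45 rad and snaps it fully open above that; about 4 N straight down on the tab's outer edge starts it
- clip_a_tab (a point): middle of the outer, upper edge of the finger tab of clip_a; at shut it stands 34 mm outside the crate's +y wall and 92 mm above the bench (25 mm further out and 61 mm higher than the hinge), the tab sloping up and outward from the top of the clip, 30 mm long and 50 mm wide
- clip_b (a joint): orange sprung bale clip, 50 mm wide, on the crate's -y side: angle in rad, 0 = shut (upright, its hook 10 mm over the lid's edge), 1.4 = fully open (lying outward, the tab low beside the crate). Its hinge line runs along the crate's x, 9 mm outside the wall and 30 mm above the bench. An over-centre spring (about 0.09 N m at shut) pulls it back shut below 0.45 rad and snaps it fully open above that; about 4 N straight down on the tab's outer edge starts it
- clip_b_tab (a point): middle of the outer, upper edge of the finger tab of clip_b; at shut it stands 34 mm outside the crate's -y wall and 92 mm above the bench (25 mm further out and 61 mm higher than the hinge), the tab sloping up and outward from the top of the clip, 30 mm long and 50 mm wide
- lid_handle (a point): centre of the black bar handle on the loose blue lid. Bar 104 mm long along the lid's x, 14 mm wide, 12 mm tall; its centre is 28 mm above the lid's top face and 42 mm above the lid's lowest edge (a locating rim 6 mm deep that drops inside the crate). Handle posts under the bar 42 mm either side of the middle. Lid plate 168 x 148 x 8 mm, about 220 g, overhanging the crate by 4 mm all round; z up when right way up. On the crate the bar's centre is 100 mm above the bench
- cork_center (a point): centre of the cork sanding block, 61 mm (its x) x 101 mm (its y) x 32 mm (z), about 60 g, lying flat on the crate's floor (centre 21 mm above the bench), its long side roughly along the crate's x; hidden until the lid is off
- felt_pad: grey felt pad fixed on the bench, 150 mm (x) x 130 mm (y) x 3 mm; origin at the centre of its underside. Place for the lid
- green_mat: green mat fixed on the bench, 150 mm (x) x 130 mm (y) x 3 mm; origin at the centre of its underside. Place for the cork block
- wax_tin: round brown tin of wax, 77 mm across, 32 mm tall; a bystander to leave alone; origin at the centre of its underside
- tape_linen: roll of white linen tape lying flat, 72 mm across, 36 mm tall; a bystander to leave alone; origin at the centre of its underside
- folding_rule: yellow folding rule, 202 mm long along its own y, 15 mm wide, 13 mm tall; a bystander to leave alone; origin at the centre of its underside
- spray_can_0: spray can with a yellow cap, 51 mm across, 175 mm tall, standing; a bystander to leave alone; origin at the centre of its underside
- spray_can_3: spray can with a red cap, 51 mm across, 139 mm tall, standing; a bystander to leave alone; origin at the centre of its underside
- pliers: pliers with red grips, 166 mm long along their own y, 52 mm wide, 13 mm tall; a bystander to leave alone; origin at the centre of its underside
- glue_bottle: cream-coloured glue bottle, 60 mm across, 162 mm tall, standing; a bystander to leave alone; origin at the centre of its underside

How it is judged (in metres and radians):
On the way, in this order (a step that is already met when the one before it is completed fails the run):
1. both clips are open and the lid is still on the crate (value of joint each of clip_a, clip_b above 1.2 rad and distance of lid_handle from where it was at the start of the episode below 0.012 m), for 0.2 s.
2. the lid lies flat, right way up and released on the felt pad, with the block still in the crate (horizontal distance between lid_handle and felt_pad below 0.04 m and height (world z) of lid_handle below 0.05 m and angle between lid_handle's own z axis and vertical below 0.06 rad and contact force between the fingers and lid below 0.1 N and horizontal distance between cork_center and crate below 0.07 m), for 0.2 s.
At the end, for the whole second after the job is handed in: Both clips are open (beyond 1.2 rad); the lid lies flat and right way up on the felt pad, its centre within 40 mm of the pad's; the cork block lies flat on the green mat, its centre within 40 mm of the mat's; both are released and at rest (value of joint each of clip_a, clip_b above 1.2 rad and horizontal distance between lid_handle and felt_pad below 0.04 m and height (world z) of lid_handle below 0.05 m and angle between lid_handle's own z axis and vertical below 0.06 rad and contact force between the fingers and lid below 0.1 N and horizontal distance between cork_center and green_mat below 0.04 m and height (world z) of cork_center below 0.024 m and (angle between cork_center's own z axis and vertical below 0.1 rad or angle between cork_center's own z axis and vertical above 3.04 rad) and contact force between the fingers and cork_block below 0.1 N and linear speed of each of lid, cork_block below 0.02 m/s); the robot touches nothing.
It fails at once if the lid or the block is dropped or flung (faster than 1.2 m/s) (linear speed of any of lid, cork_block above 1.2 m/s).
It fails at once if a bystander is moved by more than 30 mm (distance of any of wax_tin, tape_linen, folding_rule, spray_can_0, spray_can_3, pliers, glue_bottle from where it was at the start of the episode above 0.03 m).
It also fails if it takes over 72 s, if anything falls off the work surface, if the arm or the gripper's body presses on something with over 40 N, if the wrist force passes 120 N, or if a joint passes its speed limit or range.

### The arm

A 6-joint arm with a two-finger parallel gripper is mounted at the origin on the work surface; the furniture and walls round the work are solid. World frame = base frame: x ahead of the robot, y to its left, z up, the work surface at z = 0. Lengths are in mm, angles in rad, forces in N, time in s.
With the tool pointing down it reaches from about 350 to 875 mm from the base axis. Payload 4.2 kg.
Tool frame: the origin (TCP) lies midway between the tips of the shut fingers; the grasp point (between the pads) lies 19 mm behind it; z points along the fingers, y is the line along which they close (so a half turn about z gives the same grasp; the last joint's range is limited). The gripper opens to 85 mm and grips with 20 to 120 N. Pads are 22 mm wide; open, the fingers measure 114 mm over their backs; the gripper's body (76 mm by 85 mm) begins 54 mm behind the grasp point. The pads swing forward as they close: fully open they stand 13 mm farther back than shut.
Start: joints at [-1.023, 0.385, 0.008, 0, -1.194, -0.259], TCP at [178.017, -599.09, 231.312] pointing down, gripper open.
Joint ranges: [-3.14, 3.14], [-1.21, 2.06], [-1.07, 1.41], [-3.16, 2.05], [-2.99, -0.16], [-3.1, 3.1]. Speed limits (rad/s): [2.79, 2.79, 3.14, 3.14, 3.14, 3.14].

### API

Orientations are given as a unit quaternion [x, y, z, w].
In Python, from bench import arm gives the robot as it stands.
- The arm moves only by the tool send_rows, never from a script. Its argument "targets" is a list of rows, each an object of numbers: "gripper": the gripper command: -1 is fully open, 1 is shut, values between are in proportion; "x", "y", "z": the shift along the tool's x, y, z in cm; "ax", "ay", "az": the turn, a rotation vector about the tool's x, y, z in degrees. A call has 1 to 5 rows; each row shifts and turns the commanded pose from where the row before left it, along the tool's axes as they then stand; what a row does not reach is not made up. A row lasts 1/12 s, in which the tool goes at most 41.7 mm and 7.16 degrees, less where a joint would pass 70% of its speed; a pose out of reach is approached as far as the arm can. A call is refused whole if a number of a shift passes 4.17 or a number of a turn 7.16, either way. A call with a gripper value outside its range is refused whole. The fingers move at their own pace and stop on an object; the grip force is fixed at half the most. Time passes only in rows, so rows that do not move let the fingers close. It gives the time, the measured TCP pose, the force, the opening and the grip force at its end, in the units of the state.
- arm.read_state(): the state, without advancing time (a new reading comes with each control period).
- arm.get_image(name): name is "side" or "top" or "wrist"; returns (picture, depth): 400x640x3 uint8, red, green, blue; 400x640 float32, mm along the optical axis (not along the pixel's ray), 0 where there is no reading.
- arm.camera_model(name): a dict with "fx", "fy", "cx", "cy" (pixels), "cam_to_world" (4x4, takes a point from camera to world coordinates). Camera axes: x right, y down, z forward; pixel columns grow to the right and rows downward; lengths in mm; the calibration is good to about 2 mm. A picture is of the moment at which its call begins: read the wrist's pose just before it. camera_model takes no time and is no camera call; for the wrist camera it gives the pose at the moment of the call.
- arm.job_done(): hands the job in; it is judged then, once.
Trained networks look in the newest picture that a camera, given by its name, has taken for a name from the list of things; names that differ only in an ending like _2 or _b are one class to them, and where a whole thing is asked for, a point or a joint stands for the part that bears it (a point fixed in the world has none). Each returns a list of dicts, best first, with "score" (0 to 1); they miss things now and then, are a little off and sometimes report something else, mostly with a low value. They report only what shows in the picture. A call takes as long as a camera call.
- arm.boxes_of(camera, thing): "rect" ([left, top, width, height] in pixels, round what is visible of it).
The state is a dict: "clock": time; "joints": joint angles; "joint_vel": joint speeds; "joint_efforts": joint torques, N m; "position": TCP position; "ee_rot": TCP orientation; "contact_force": force on the tool from outside, world axes, zero at the start; "wrist_torque": the same for the moment, N m; "gripper_width": finger opening in mm; "grasp_force": force on a finger pad.
Only numpy, scipy, OpenCV 4.12 (cv2) and the standard library are available. Lean on these libraries where they do the work, as an engineer would, in place of code of your own. Each camera call takes 0.05 s, during which the arm holds its last target. There are 200 camera calls.

## Working session

There is one attempt and no reset: what is moved stays moved. The work goes in short steps, Python scripts to look and compute and a tool call to move; the robot and the scene stay as the last step left them, time stands still between calls to the robot, and variables do not carry over. Pictures are saved under pics/ and viewed, at most 10 in all, crops included, and the job is handed in when it is done.

Besides the shell and the picture viewer there is one more tool, called after "Request:" as name([rows], argument=value, ...), one row to a line, values as JSON. send_rows: Moves the arm, as the interface text tells. Its arguments: {"type":"object","properties":{"targets":{"type":"array"}},"required":["targets"]}

```bash
mkdir -p pics
cat > h.py <<'E'
import numpy as np, cv2
from bench import arm
def cloud(n):
    im,d=arm.get_image(n); m=arm.camera_model(n)
    v,u=np.mgrid[0:400,0:640]
    P=np.stack([(u-m['cx'])/m['fx']*d,(v-m['cy'])/m['fy']*d,d,np.ones_like(d)],-1)@np.array(m['cam_to_world']).T
    P=P[...,:3]; P[d==0]=np.nan
    return im,P
def save(n,im): cv2.imwrite('pics/'+n+'.png',im[...,::-1])
E
python3 - <<'E'
from h import *
for c in ['top','side']:
    im,P=cloud(c); save(c+'0',im); np.savez(c+'0.npz',im=im,P=P)
    print(c,arm.camera_model(c)['cam_to_world'])
    for t in ['crate','clip_a','lid_handle','felt_pad','green_mat','wax_tin','tape_linen','folding_rule','spray_can_0','pliers','glue_bottle']:
        for b in arm.boxes_of(c,t)[:2]:
            l,tp,w,h=b['rect']; x,y=int(l+w/2),int(tp+h/2)
            print(t,round(b['score'],2),np.round(b['rect']),np.round(P[min(y,399),min(x,639)]))
s=arm.read_state(); print(s['clock'],s['ee_rot'])
E
```

```text
top [[ 1.42788864e-02 -9.80804237e-01  1.94471492e-01  2.31528433e+02]
 [-9.99864610e-01 -1.55964109e-02 -5.24535878e-03 -6.99956441e+01]
 [ 8.17772743e-03 -1.94370265e-01 -9.80894146e-01  1.31031234e+03]
 [ 0.00000000e+00  0.00000000e+00  0.00000000e+00  1.00000000e+00]]
crate 0.77 [298. 188.  71.  49.] [ 431. -111.  103.]
clip_a 0.78 [354. 186.  11.  22.] [ 482. -187.   81.]
clip_a 0.64 [297. 198.  16.  19.] [449. -21.  81.]
lid_handle 0.65 [307. 172.  51.  58.] [ 464. -104.  104.]
lid_handle 0.37 [287. 160.  60.   5.] [609. -54.  15.]
felt_pad 0.78 [189. 183.  40.  50.] [455. 286.   3.]
felt_pad 0.61 [403. 189.  41.  47.] [ 453. -400.    1.]
green_mat 0.66 [402. 189.  42.  50.] [ 449. -399.    3.]
wax_tin 0.77 [228. 237.  22.  28.] [320. 178.  32.]
tape_linen 0.72 [362. 244.  22.  21.] [ 319. -238.   -1.]
folding_rule 0.66 [285. 162.  62.   4.] [607. -50.  11.]
spray_can_0 0.84 [156. 145.  32.  27.] [584. 377. 121.]
spray_can_0 0.68 [455. 150.  33.  27.] [ 579. -513.  136.]
pliers 0.6 [166. 244.  56.  19.] [311. 328.  -1.]
pliers 0.43 [357. 243.  26.  20.] [ 319. -229.   -2.]
glue
[... 463 characters left out ...]
[ 480. -186.   77.]
lid_handle 0.75 [293. 186.  57.  33.] [468. -91.  70.]
felt_pad 0.77 [223. 275.  78.  60.] [445. 300.   1.]
green_mat 0.64 [337. 169.  46.  22.] [ 449. -391.   -2.]
green_mat 0.64 [294. 179.  62.  55.] [446. -76.  70.]
wax_tin 0.68 [311. 274.  25.  26.] [320. 202.  31.]
tape_linen 0.61 [368. 196.  16.  20.] [ 320. -193.   36.]
folding_rule 0.78 [262. 199.  33.  37.] [597. -30.  12.]
spray_can_0 0.68 [168. 269.  35.  50.] [577. 408.  87.]
spray_can_0 0.64 [332. 119.  15.  40.] [ 589. -509.   94.]
pliers 0.87 [283. 303.  37.  63.] [316. 332.  -3.]
glue_bottle 0.76 [390. 146.  14.  36.] [ 314. -404.   86.]
1.2 [-1.43899505e-01  9.89592306e-01  4.46394247e-06 -1.12517621e-05]
```

View pics/top0.png

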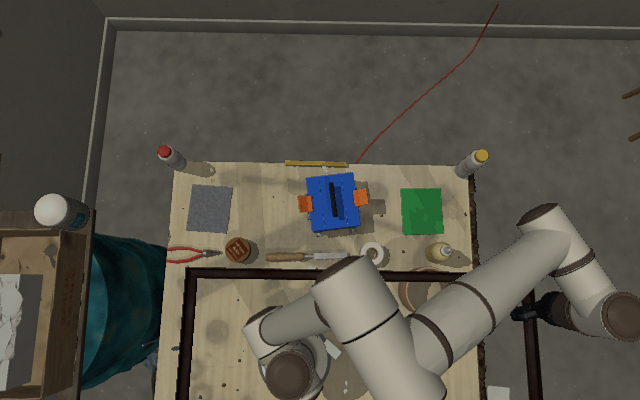

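View pics/side0.png

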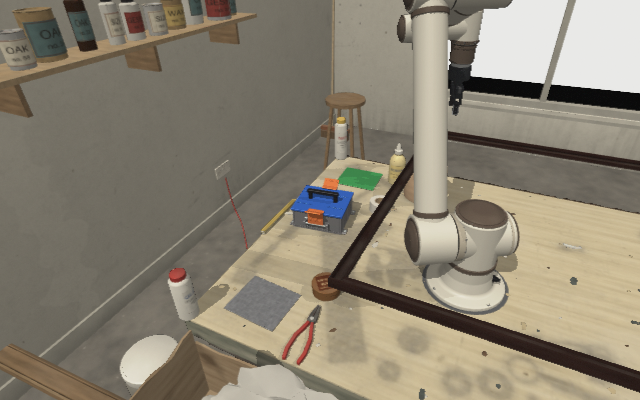

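Run:
```python
from h import *
for c in ['top','side']:
    D=np.load(c+'0.npz'); im=D['im'];P=D['P'];hsv=cv2.cvtColor(im,cv2.COLOR_RGB2HSV);H,S,V=[hsv[...,i].astype(int) for i in range(3)]
    X,Y,Z=P[...,0],P[...,1],P[...,2]
    near=(abs(X-465)<150)&(abs(Y+100)<150)
    def rep(n,m):
        q=P[m]; 
        if len(q)<5: print(n,len(q));return
        r=cv2.minAreaRect(q[:,:2].astype(np.float32)); print(c,n,len(q),'med',np.round(np.median(q,0)),'rect',np.round(r[0]),np.round(r[1]),round(r[2],1),'z',np.round(np.percentile(q[:,2],[5,95])))
    rep('lid',near&(H>100)&(H<130)&(S>120)&(abs(Z-72)<9))
    rep('handle',near&(V<70)&(Z>92)&(Z<118))
    o=(H<15)&(S>180)&(V>120)&near
    rep('clip+',o&(Y>-100));rep('clip-',o&(Y<-100))
    rep('clip+hi',o&(Y>-100)&(Z>80));rep('clip-hi',o&(Y<-100)&(Z>80))
    rep('green',(H>45)&(H<80)&(S>150)&(abs(Y+400)<120)&(abs(Z)<12))
    rep('felt',(S<40)&(abs(Y-290)<110)&(abs(X-450)<110)&(abs(Z)<12)&(V<150))
    rail=(X>100)&(X<330)&(V<60)&(abs(Y)<500)&(Z>20)
    rep('rail',rail)
```

```text
top lid 2297 med [ 467. -106.   72.] rect [ 471. -107.] [167. 148.] 7.9 z [68. 76.]
top handle 153 med [ 468. -107.  105.] rect [ 469. -107.] [100.  14.] 8.1 z [101. 109.]
top clip+ 195 med [459. -24.  81.] rect [460. -23.] [48. 38.] 8.2 z [74. 91.]
top clip- 205 med [ 482. -190.   83.] rect [ 482. -191.] [48. 40.] 6.6 z [75. 91.]
top clip+hi 109 med [460. -15.  85.] rect [459. -22.] [47. 36.] 5.1 z [81. 92.]
top clip-hi 128 med [ 482. -198.   86.] rect [ 482. -190.] [47. 40.] 9.7 z [81. 92.]
top green 1753 med [ 455. -396.    3.] rect [ 456. -396.] [146. 129.] 2.1 z [-2.  7.]
top felt 1865 med [453. 286.   3.] rect [455. 296.] [149. 150.] 86.5 z [-2.  7.]
top rail 4049 med [240. -22. 154.] rect [ 222. -101.] [227. 797.] 1.1 z [126. 715.]
side lid 1087 med [457. -90.  70.] rect [ 468. -105.] [168. 152.] 7.7 z [67. 72.]
side handle 131 med [ 466. -102.  102.] rect [ 469. -103.] [99. 15.] 8.9 z [ 94. 105.]
side clip+ 33 med [455. -25.  75.] rect [457. -22.] [46. 39.] 4.0 z [38. 91.]
side clip- 13 med [ 483. -178.   76.] rect [ 479. -177.] [34. 12.] 4.1 z [74. 78.]
side clip+hi 9 med [451.  -6.  89.] rect [453.  -9.] [41. 13.] 4.0 z [85. 92.]
clip-hi 0
green 0
side felt 2285 med [449. 292.   2.] rect [454. 297.] [150. 155.] 86.0 z [-1.  4.]
side rail 2804 med [240. 194. 152.] rect [210. -39.] [175. 687.] 4.1 z [132. 171.]
```

Request:
send_rows([
  {"gripper":1,"x":0,"y":0,"z":-2.5,"ax":0,"ay":0,"az":4.3},
  {"gripper":1,"x":0,"y":0,"z":-2.5,"ax":0,"ay":0,"az":4.3},
  {"gripper":1,"x":-2.5,"y":2.3,"z":0,"ax":0,"ay":0,"az":0},
  {"gripper":1,"x":-2.5,"y":2.3,"z":0,"ax":0,"ay":0,"az":0},
  {"gripper":1,"x":-2.5,"y":2.3,"z":0,"ax":0,"ay":0,"az":0},
])

```text
clock: 1.62
position: [243.1, -519.7, 281.6]
ee_rot: [-0.068, 0.998, -0.0, 0.0]
contact_force: [0.9, -0.1, -0.2]
gripper_width: 25.8
grasp_force: 0.0
```

Request:
send_rows([
  {"gripper":1,"x":-2.5,"y":2.3,"z":0,"ax":0,"ay":0,"az":0},
  {"gripper":1,"x":-2.5,"y":2.3,"z":0,"ax":0,"ay":0,"az":0},
  {"gripper":1,"x":-2.5,"y":2.3,"z":0,"ax":0,"ay":0,"az":0},
  {"gripper":1,"x":-2.5,"y":2.3,"z":0,"ax":0,"ay":0,"az":0},
  {"gripper":1,"x":-2.5,"y":2.3,"z":0,"ax":0,"ay":0,"az":0},
])

```text
clock: 2.03
position: [351.4, -387.8, 281.6]
ee_rot: [-0.069, 0.998, -0.0, 0.0]
contact_force: [0.2, -1.5, 0.4]
gripper_width: -0.2
grasp_force: 0.0
```

Request:
send_rows([
  {"gripper":1,"x":-2.5,"y":2.3,"z":0,"ax":0,"ay":0,"az":0},
  {"gripper":1,"x":-2.5,"y":2.3,"z":0,"ax":0,"ay":0,"az":0},
  {"gripper":1,"x":-2.5,"y":2.3,"z":0,"ax":0,"ay":0,"az":0},
  {"gripper":1,"x":-2.5,"y":2.3,"z":0,"ax":0,"ay":0,"az":0},
  {"gripper":1,"x":-2.5,"y":2.3,"z":0,"ax":0,"ay":0,"az":0},
])

```text
clock: 2.45
position: [459.3, -256.5, 281.7]
ee_rot: [-0.069, 0.998, -0.0, 0.0]
contact_force: [0.3, -0.1, 0.3]
gripper_width: 0.3
grasp_force: 0.0
```

Request:
send_rows([
  {"gripper":1,"x":-1.5,"y":1.7,"z":3.3,"ax":0,"ay":0,"az":0},
  {"gripper":1,"x":-1.5,"y":1.7,"z":3.3,"ax":0,"ay":0,"az":0},
  {"gripper":1,"x":0,"y":0,"z":4,"ax":0,"ay":0,"az":0},
  {"gripper":1,"x":0,"y":0,"z":4,"ax":0,"ay":0,"az":0},
  {"gripper":1,"x":0,"y":0,"z":2.5,"ax":0,"ay":0,"az":0},
])

```text
clock: 2.87
position: [481.7, -219.1, 106.8]
ee_rot: [-0.07, 0.998, 0.001, -0.002]
contact_force: [-0.1, 0.1, 0.8]
gripper_width: -0.2
grasp_force: 0.0
```

Request:
send_rows([
  {"gripper":1,"x":0,"y":0,"z":0.8,"ax":0,"ay":0,"az":0},
  {"gripper":1,"x":0,"y":-0.2,"z":0.8,"ax":0,"ay":0,"az":0},
  {"gripper":1,"x":0,"y":-0.2,"z":0.8,"ax":0,"ay":0,"az":0},
  {"gripper":1,"x":0,"y":-0.3,"z":0.8,"ax":0,"ay":0,"az":0},
  {"gripper":1,"x":0,"y":-0.3,"z":0.8,"ax":0,"ay":0,"az":0},
])

```text
clock: 3.28
position: [486.2, -230.8, 71.2]
ee_rot: [-0.069, 0.998, -0.0, 0.002]
contact_force: [0.4, 0.5, 0.3]
gripper_width: 0.1
grasp_force: 0.0
```

```bash
cat >> h.py <<'E'
def clips(c='top'):
    im,P=cloud(c); hsv=cv2.cvtColor(im,cv2.COLOR_RGB2HSV);H,S,V=[hsv[...,i].astype(int) for i in range(3)]
    X,Y,Z=P[...,0],P[...,1],P[...,2]
    near=(abs(X-465)<150)&(abs(Y+100)<150)
    o=(H<15)&(S>180)&(V>120)&near
    for n,m in [('+',o&(Y>-100)),('-',o&(Y<-100)),('handle',near&(V<70)&(Z>92)&(Z<118))]:
        q=P[m]
        if len(q): print(c,n,len(q),np.round(np.median(q,0)),np.round(np.percentile(q,[2,98],axis=0)).tolist())
    return im,P
E
python3 - <<'E'
from h import *
s=arm.read_state(); print(s['position'],s['contact_force'])
im,P=clips(); save('top1',im)
E
```

```text
[ 486.20082421 -230.78192737   71.19030838] [0.44473464 0.54356508 0.26586458]
top - 75 [ 473. -182.   79.] [[458.0, -196.0, 73.0], [499.0, -172.0, 87.0]]
top handle 52 [ 443. -113.  104.] [[420.0, -214.0, 96.0], [485.0, -110.0, 109.0]]
```

Request:
send_rows([
  {"gripper":1,"x":0,"y":0,"z":-2,"ax":0,"ay":0,"az":0},
  {"gripper":1,"x":0,"y":0,"z":-1.8,"ax":0,"ay":0,"az":0},
  {"gripper":1,"x":0,"y":1.1,"z":0,"ax":0,"ay":0,"az":0},
  {"gripper":1,"x":0,"y":1.1,"z":0,"ax":0,"ay":0,"az":0},
  {"gripper":1,"x":0,"y":0,"z":0,"ax":0,"ay":0,"az":0},
])

```text
clock: 3.75
position: [481.1, -206.8, 108.3]
ee_rot: [-0.07, 0.998, 0.0, -0.0]
contact_force: [-0.7, 0.8, -0.3]
gripper_width: 0.1
grasp_force: 0.0
```

Run:
```python
from h import *
s=arm.read_state(); print(s['position'],s['contact_force'])
im,P=clips('wrist'); save('w1',im)
clips('side')
```

```text
[ 481.08654388 -206.82118388  108.34768829] [-0.71135471  0.80645892 -0.34989047]
wrist handle 5387 [ 472. -114.  105.] [[419.0, -123.0, 95.0], [508.0, -102.0, 107.0]]
side + 28 [455. -27.  75.] [[434.0, -40.0, 38.0], [481.0, -7.0, 89.0]]
side - 7 [ 481. -176.   76.] [[464.0, -192.0, 74.0], [498.0, -172.0, 87.0]]
side handle 141 [ 469. -102.  102.] [[421.0, -192.0, 94.0], [515.0, -91.0, 112.0]]
```

View pics/w1.png

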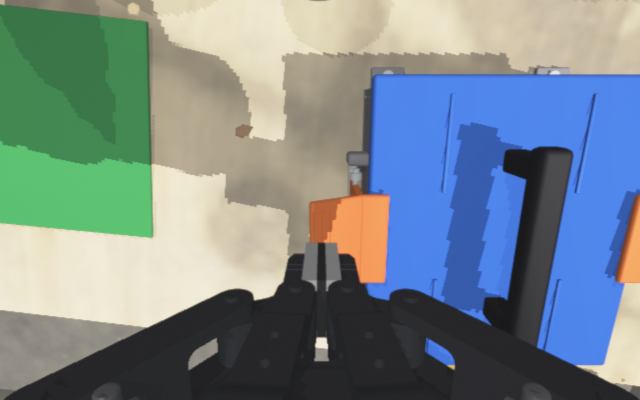

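Request:
send_rows([
  {"gripper":1,"x":0,"y":0,"z":1.2,"ax":0,"ay":0,"az":0},
  {"gripper":1,"x":0,"y":-0.5,"z":0.8,"ax":0,"ay":0,"az":0},
  {"gripper":1,"x":0,"y":-0.8,"z":0.6,"ax":0,"ay":0,"az":0},
  {"gripper":1,"x":0,"y":-0.8,"z":0.9,"ax":0,"ay":0,"az":0},
  {"gripper":1,"x":0,"y":-0.6,"z":0.9,"ax":0,"ay":0,"az":0},
])

```text
clock: 4.27
position: [487.3, -237.3, 65.3]
ee_rot: [-0.07, 0.998, -0.001, 0.002]
contact_force: [-0.1, -3.4, 3.2]
gripper_width: 0.0
grasp_force: 1.7
```

Request:
send_rows([
  {"gripper":1,"x":0,"y":-0.3,"z":0.8,"ax":0,"ay":0,"az":0},
  {"gripper":1,"x":0,"y":0,"z":0,"ax":0,"ay":0,"az":0},
])

```text
clock: 4.43
position: [484.2, -238.2, 53.8]
ee_rot: [-0.068, 0.998, 0.001, -0.002]
contact_force: [-0.1, 0.1, -0.8]
gripper_width: -0.3
grasp_force: 0.0
```

Run:
```python
from h import *
s=arm.read_state(); print(s['position'],s['contact_force'])
im,P=clips('wrist'); save('w2',im)
clips('side'); clips('top')
```

```text
[ 484.18782363 -238.22148078   53.7793182 ] [-0.06845292  0.06556168 -0.77987929]
wrist handle 7493 [ 473. -218.  109.] [[467.0, -249.0, 92.0], [491.0, -201.0, 117.0]]
side + 27 [463. -27.  75.] [[438.0, -36.0, 39.0], [480.0, 0.0, 92.0]]
side - 1 [ 507. -226.   44.] [[507.0, -226.0, 44.0], [507.0, -226.0, 44.0]]
side handle 167 [ 470. -104.  102.] [[421.0, -227.0, 93.0], [515.0, -93.0, 115.0]]
top - 51 [ 473. -216.   36.] [[460.0, -229.0, 30.0], [482.0, -197.0, 55.0]]
top handle 15 [ 474. -211.  109.] [[438.0, -222.0, 95.0], [480.0, -143.0, 116.0]]
```

View pics/w2.png

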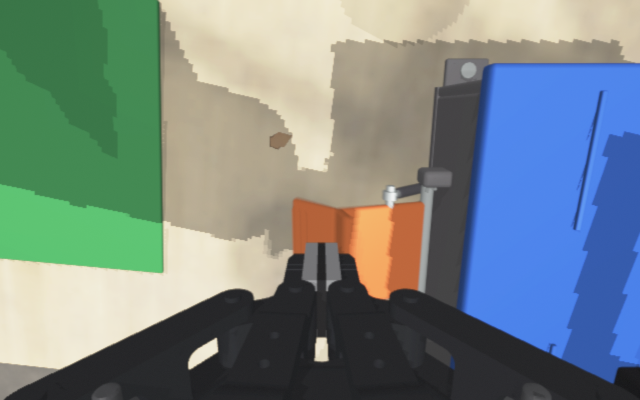

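Request:
send_rows([
  {"gripper":1,"x":0,"y":0,"z":-4,"ax":0,"ay":0,"az":0},
  {"gripper":1,"x":0,"y":0,"z":-4,"ax":0,"ay":0,"az":0},
  {"gripper":1,"x":-0.3,"y":3.5,"z":-1,"ax":0,"ay":0,"az":0},
  {"gripper":1,"x":0,"y":4,"z":0,"ax":0,"ay":0,"az":0},
  {"gripper":1,"x":0,"y":4,"z":0,"ax":0,"ay":0,"az":0},
])

```text
clock: 5.0
position: [473.5, -122.4, 147.8]
ee_rot: [-0.068, 0.998, 0.0, 0.002]
contact_force: [0.6, 0.7, -0.3]
gripper_width: -0.0
grasp_force: 0.0
```

Request:
send_rows([
  {"gripper":1,"x":0,"y":4,"z":0,"ax":0,"ay":0,"az":0},
  {"gripper":1,"x":0,"y":4,"z":0,"ax":0,"ay":0,"az":0},
  {"gripper":1,"x":0,"y":4,"z":0,"ax":0,"ay":0,"az":0},
  {"gripper":1,"x":0,"y":0.2,"z":2.5,"ax":0,"ay":0,"az":0},
  {"gripper":1,"x":0,"y":0,"z":1,"ax":0,"ay":0,"az":0},
])

```text
clock: 5.42
position: [455.1, -0.0, 110.6]
ee_rot: [-0.072, 0.997, 0.0, -0.0]
contact_force: [-0.1, -0.7, -0.2]
gripper_width: -0.2
grasp_force: 0.0
```

Request:
send_rows([
  {"gripper":1,"x":0,"y":0,"z":0,"ax":0,"ay":0,"az":0},
])

```text
clock: 5.5
position: [454.2, -1.9, 109.7]
ee_rot: [-0.071, 0.998, -0.0, -0.002]
contact_force: [0.1, 0.6, 0.1]
gripper_width: 0.1
grasp_force: 0.0
```

Request:
send_rows([
  {"gripper":1,"x":0,"y":-0.2,"z":1.3,"ax":0,"ay":0,"az":0},
  {"gripper":1,"x":0,"y":0.5,"z":0.8,"ax":0,"ay":0,"az":0},
  {"gripper":1,"x":0,"y":0.8,"z":0.6,"ax":0,"ay":0,"az":0},
  {"gripper":1,"x":0,"y":0.8,"z":0.9,"ax":0,"ay":0,"az":0},
  {"gripper":1,"x":0,"y":0.6,"z":0.9,"ax":0,"ay":0,"az":0},
])

```text
clock: 5.92
position: [454.7, 23.7, 68.2]
ee_rot: [-0.069, 0.998, 0.001, 0.003]
contact_force: [0.5, 1.2, 2.2]
gripper_width: 0.2
grasp_force: 1.0
```

Request:
send_rows([
  {"gripper":1,"x":0,"y":0.3,"z":0.8,"ax":0,"ay":0,"az":0},
  {"gripper":1,"x":0,"y":0,"z":0,"ax":0,"ay":0,"az":0},
])

```text
clock: 6.08
position: [451.4, 24.9, 57.3]
ee_rot: [-0.069, 0.998, -0.0, -0.001]
contact_force: [-0.6, -0.2, 0.0]
gripper_width: 0.1
grasp_force: 0.0
```

Request:
send_rows([
  {"gripper":-1,"x":0,"y":0,"z":-4,"ax":0,"ay":0,"az":0},
  {"gripper":-1,"x":0,"y":0,"z":-4,"ax":0,"ay":0,"az":0},
  {"gripper":-1,"x":0,"y":0,"z":-4,"ax":0,"ay":0,"az":0},
  {"gripper":-1,"x":0,"y":0,"z":-2,"ax":0,"ay":0,"az":0},
])

```text
clock: 6.42
position: [454.3, 24.6, 203.3]
ee_rot: [-0.069, 0.998, 0.0, 0.004]
contact_force: [-0.1, 0.6, 0.2]
gripper_width: 48.3
grasp_force: 0.0
```

Run:
```python
from h import *
s=arm.read_state(); print(s['position'],s['contact_force'])
clips('side'); clips('top'); im,P=clips('wrist'); save('w3',im)
```

```text
[454.25160978  24.60860554 203.25260896] [-0.06968593  0.5700856   0.16298455]
side + 7 [449.  15.  48.] [[431.0, -14.0, 33.0], [461.0, 17.0, 50.0]]
side handle 122 [ 461. -103.  101.] [[418.0, -113.0, 94.0], [514.0, -92.0, 106.0]]
top + 244 [456.  -0.  34.] [[432.0, -25.0, 22.0], [480.0, 35.0, 53.0]]
top - 135 [ 485. -216.   38.] [[463.0, -230.0, 31.0], [509.0, -202.0, 53.0]]
top handle 152 [ 467. -107.  105.] [[421.0, -116.0, 100.0], [518.0, -95.0, 110.0]]
wrist handle 3178 [ 461. -107.  103.] [[417.0, -119.0, 95.0], [512.0, -97.0, 105.0]]
```

View pics/w3.png

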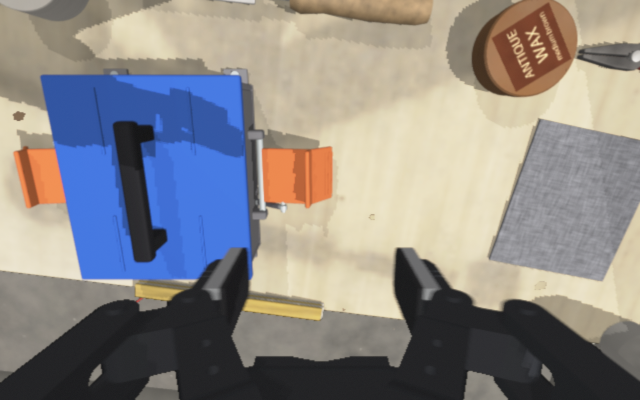

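Request:
send_rows([
  {"gripper":-1,"x":0.3,"y":-4,"z":0,"ax":0,"ay":0,"az":0},
  {"gripper":-1,"x":0.3,"y":-4,"z":0,"ax":0,"ay":0,"az":0},
  {"gripper":-1,"x":0,"y":-4,"z":1,"ax":0,"ay":0,"az":0},
  {"gripper":-1,"x":0,"y":-1.2,"z":3,"ax":0,"ay":0,"az":0},
  {"gripper":-1,"x":0,"y":0,"z":3,"ax":0,"ay":0,"az":0},
])

```text
clock: 6.98
position: [464.4, -109.6, 126.9]
ee_rot: [-0.067, 0.998, -0.0, 0.0]
contact_force: [0.6, -0.9, -0.7]
gripper_width: 85.4
grasp_force: 0.0
```

Request:
send_rows([
  {"gripper":-1,"x":0,"y":0,"z":2.5,"ax":0,"ay":0,"az":0},
  {"gripper":-1,"x":0,"y":0,"z":1.9,"ax":0,"ay":0,"az":0},
  {"gripper":-1,"x":0,"y":0,"z":0.4,"ax":0,"ay":0,"az":0},
  {"gripper":-1,"x":0,"y":0,"z":0,"ax":0,"ay":0,"az":0},
])

```text
clock: 7.32
position: [462.7, -107.2, 78.1]
ee_rot: [-0.069, 0.998, -0.0, -0.003]
contact_force: [0.4, -0.1, 0.6]
gripper_width: 85.4
grasp_force: 0.0
```

Run:
```python
from h import *
s=arm.read_state(); print(s['position'],s['ee_rot'],s['contact_force'],s['gripper_width'])
im,P=clips('wrist'); save('w4',im); clips('side')
```

```text
[ 462.68544155 -107.23962427   78.09461322] [-6.89261706e-02  9.97616571e-01 -1.10679056e-04 -3.21690384e-03] [ 0.42371247 -0.11438576  0.60545561] 85.41937866572803
wrist handle 9827 [ 457. -111.  107.] [[420.0, -153.0, 97.0], [489.0, -64.0, 117.0]]
side + 20 [458.  16.  43.] [[437.0, -18.0, 31.0], [479.0, 21.0, 48.0]]
side handle 155 [ 456. -104.  103.] [[419.0, -150.0, 94.0], [515.0, -48.0, 117.0]]
```

View pics/w4.png

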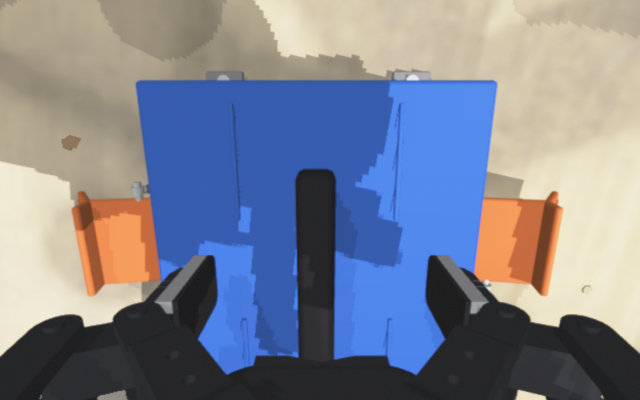

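Request:
send_rows([
  {"gripper":0.3,"x":-0.4,"y":0,"z":-0.4,"ax":0,"ay":0,"az":0},
  {"gripper":1,"x":0,"y":0,"z":0,"ax":0,"ay":0,"az":0},
  {"gripper":1,"x":0,"y":0,"z":0,"ax":0,"ay":0,"az":0},
  {"gripper":1,"x":0,"y":0,"z":0,"ax":0,"ay":0,"az":0},
  {"gripper":1,"x":0,"y":0,"z":0,"ax":0,"ay":0,"az":0},
])

```text
clock: 7.83
position: [468.8, -106.1, 84.8]
ee_rot: [-0.069, 0.998, 0.0, 0.0]
contact_force: [-0.1, 0.4, 0.3]
gripper_width: 25.3
grasp_force: 0.0
```

Request:
send_rows([
  {"gripper":1,"x":0,"y":0,"z":0,"ax":0,"ay":0,"az":0},
  {"gripper":1,"x":0,"y":0,"z":0,"ax":0,"ay":0,"az":0},
  {"gripper":1,"x":0,"y":0,"z":0,"ax":0,"ay":0,"az":0},
  {"gripper":1,"x":0,"y":0,"z":-0.5,"ax":0,"ay":0,"az":0},
  {"gripper":1,"x":0,"y":0,"z":-0.5,"ax":0,"ay":0,"az":0},
])

```text
clock: 8.25
position: [467.7, -106.1, 93.8]
ee_rot: [-0.069, 0.998, 0.0, -0.001]
contact_force: [0.1, -0.3, -2.8]
gripper_width: 12.9
grasp_force: 58.6
```

Request:
send_rows([
  {"gripper":1,"x":0,"y":0,"z":-1.5,"ax":0,"ay":0,"az":0},
  {"gripper":1,"x":0,"y":0,"z":-2.5,"ax":0,"ay":0,"az":0},
  {"gripper":1,"x":0,"y":0,"z":-2.5,"ax":0,"ay":0,"az":0},
  {"gripper":1,"x":0,"y":1,"z":-1.5,"ax":0,"ay":0,"az":0},
  {"gripper":1,"x":-0.2,"y":2,"z":0,"ax":0,"ay":0,"az":0},
])

```text
clock: 8.67
position: [468.4, -76.8, 177.8]
ee_rot: [-0.068, 0.998, -0.0, 0.003]
contact_force: [0.4, -0.1, -1.9]
gripper_width: 12.4
grasp_force: 58.7
```

Request:
send_rows([
  {"gripper":1,"x":-0.3,"y":3,"z":0,"ax":0,"ay":0,"az":0},
  {"gripper":1,"x":-0.3,"y":3,"z":0,"ax":0,"ay":0,"az":0},
  {"gripper":1,"x":-0.3,"y":3,"z":0,"ax":0,"ay":0,"az":0},
  {"gripper":1,"x":-0.3,"y":3,"z":0,"ax":0,"ay":0,"az":0},
  {"gripper":1,"x":-0.3,"y":3,"z":0,"ax":0,"ay":0,"az":0},
])

```text
clock: 9.08
position: [459.7, 75.7, 174.1]
ee_rot: [-0.069, 0.998, 0.0, -0.0]
contact_force: [0.6, -0.2, -1.2]
gripper_width: 13.0
grasp_force: 58.7
```

Request:
send_rows([
  {"gripper":1,"x":-0.4,"y":3,"z":0,"ax":0,"ay":0,"az":0},
  {"gripper":1,"x":-0.4,"y":3,"z":0,"ax":0,"ay":0,"az":0},
  {"gripper":1,"x":-0.4,"y":3,"z":0,"ax":0,"ay":0,"az":0},
  {"gripper":1,"x":-0.4,"y":3,"z":0,"ax":0,"ay":0,"az":0},
  {"gripper":1,"x":-0.4,"y":3,"z":0,"ax":0,"ay":0,"az":0},
])

```text
clock: 9.5
position: [458.8, 227.0, 174.0]
ee_rot: [-0.069, 0.998, -0.0, -0.001]
contact_force: [1.3, -0.2, -2.3]
gripper_width: 13.1
grasp_force: 58.7
```

Request:
send_rows([
  {"gripper":1,"x":-0.4,"y":3,"z":0,"ax":0,"ay":0,"az":0},
  {"gripper":1,"x":0,"y":2,"z":0,"ax":0,"ay":0,"az":0},
  {"gripper":1,"x":0,"y":1,"z":0,"ax":0,"ay":0,"az":0},
  {"gripper":1,"x":0,"y":0,"z":0,"ax":0,"ay":0,"az":0},
])

```text
clock: 9.83
position: [454.8, 287.4, 173.7]
ee_rot: [-0.07, 0.998, -0.0, -0.0]
contact_force: [-0.0, -0.6, -2.7]
gripper_width: 12.7
grasp_force: 58.7
```

Run:
```python
from h import *
s=arm.read_state(); print(s['position'],s['ee_rot'],s['contact_force'],s['gripper_width'])
im,P=cloud('top'); save('top2',im)
D=np.load('top0.npz'); im0=D['im'];P0=D['P'];hsv=cv2.cvtColor(im0,cv2.COLOR_RGB2HSV)
m=(hsv[...,1]<40)&(hsv[...,2]<150)&(hsv[...,2]>60); m=cv2.morphologyEx(m.astype(np.uint8),cv2.MORPH_OPEN,np.ones((5,5)))
n,l,st,ce=cv2.connectedComponentsWithStats(m); k=l[208,209]; q=P0[l==k]; print(st[k],np.round(q.mean(0)),cv2.minAreaRect(q[:,:2].astype(np.float32)))
# cork
hsv=cv2.cvtColor(im,cv2.COLOR_RGB2HSV);X,Y,Z=P[...,0],P[...,1],P[...,2]
dx,dy=X-469,Y+106; xc=.99*dx+.139*dy; yc=-.139*dx+.99*dy
q=P[(abs(xc)<70)&(abs(yc)<60)&(Z>27)&(Z<48)]; print(len(q),np.round(q.mean(0)),cv2.minAreaRect(q[:,:2].astype(np.float32)),np.percentile(q[:,2],[5,50,95]))
cv2.imwrite('pics/t2c.png',cv2.resize(im[150:280,160:460,::-1],(750,325)))
```

```text
[454.79590921 287.39642867 173.74379623] [-7.04149012e-02  9.97517707e-01 -1.15706243e-04 -3.91698086e-04] [-0.03546746 -0.55784558 -2.66653543] 12.696867423710264
[ 187  185   45   48 1867] [nan nan nan] ((nan, nan), (0.0, 0.0), 0.0)
608 [ 469. -109.   36.] ((469.35888671875, -109.10635375976562), (60.64735794067383, 99.64505767822266), 11.669754981994629) [31.8817976  36.50833736 41.09045941]
```

View pics/t2c.png

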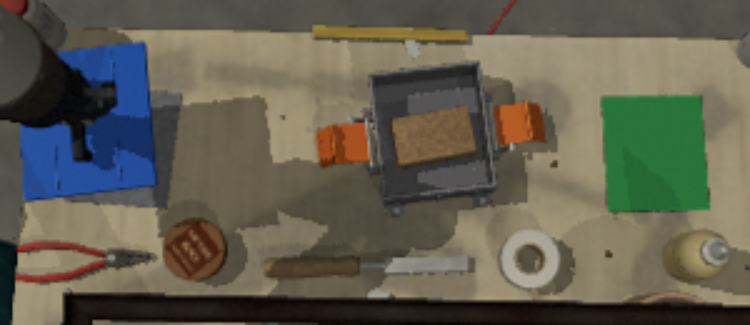

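Request:
send_rows([
  {"gripper":1,"x":0,"y":0,"z":1.5,"ax":0,"ay":0,"az":0},
  {"gripper":1,"x":0,"y":0,"z":3,"ax":0,"ay":0,"az":0},
  {"gripper":1,"x":0,"y":0,"z":3,"ax":0,"ay":0,"az":0},
  {"gripper":1,"x":0,"y":0,"z":3,"ax":0,"ay":0,"az":0},
  {"gripper":1,"x":0,"y":0,"z":2,"ax":0,"ay":0,"az":0},
])

```text
clock: 10.3
position: [454.1, 283.0, 46.9]
ee_rot: [-0.068, 0.998, -0.001, -0.002]
contact_force: [-0.6, 0.5, -3.1]
gripper_width: 12.5
grasp_force: 58.7
```

Request:
send_rows([
  {"gripper":1,"x":0,"y":0,"z":0.8,"ax":0,"ay":0,"az":0},
  {"gripper":1,"x":0,"y":0,"z":0.5,"ax":0,"ay":0,"az":0},
  {"gripper":1,"x":0,"y":0,"z":0.2,"ax":0,"ay":0,"az":0},
  {"gripper":1,"x":0,"y":0,"z":0,"ax":0,"ay":0,"az":0},
  {"gripper":1,"x":0,"y":0,"z":0,"ax":0,"ay":0,"az":0},
])

```text
clock: 10.72
position: [456.1, 286.3, 35.7]
ee_rot: [-0.069, 0.998, 0.001, 0.001]
contact_force: [0.1, -0.3, -2.4]
gripper_width: 12.5
grasp_force: 58.7
```

Request:
send_rows([
  {"gripper":1,"x":0,"y":0,"z":0.2,"ax":0,"ay":0,"az":0},
  {"gripper":1,"x":0,"y":0,"z":0.2,"ax":0,"ay":0,"az":0},
  {"gripper":1,"x":0,"y":0,"z":0.1,"ax":0,"ay":0,"az":0},
  {"gripper":1,"x":0,"y":0,"z":0,"ax":0,"ay":0,"az":0},
])

```text
clock: 11.05
position: [455.5, 286.0, 29.9]
ee_rot: [-0.069, 0.998, 0.0, 0.0]
contact_force: [-1.2, -0.5, 2.2]
gripper_width: 12.8
grasp_force: 59.2
```

Request:
send_rows([
  {"gripper":0.5,"x":0,"y":0,"z":0,"ax":0,"ay":0,"az":0},
  {"gripper":0.2,"x":0,"y":0,"z":0,"ax":0,"ay":0,"az":0},
  {"gripper":-0.2,"x":0,"y":0,"z":0,"ax":0,"ay":0,"az":0},
  {"gripper":-0.5,"x":0,"y":0,"z":0,"ax":0,"ay":0,"az":0},
  {"gripper":-0.5,"x":0,"y":0,"z":0,"ax":0,"ay":0,"az":0},
])

```text
clock: 11.47
position: [455.5, 285.8, 29.4]
ee_rot: [-0.069, 0.998, 0.0, 0.0]
contact_force: [0.1, -0.5, -0.1]
gripper_width: 63.7
grasp_force: 0.0
```

Request:
send_rows([
  {"gripper":-0.5,"x":0,"y":0,"z":-1,"ax":0,"ay":0,"az":0},
  {"gripper":-0.5,"x":0,"y":0,"z":-3,"ax":0,"ay":0,"az":0},
  {"gripper":-0.5,"x":0,"y":0,"z":-4,"ax":0,"ay":0,"az":0},
  {"gripper":-1,"x":0,"y":0,"z":-4,"ax":0,"ay":0,"az":0},
  {"gripper":-1,"x":0,"y":0,"z":-4,"ax":0,"ay":0,"az":0},
])

```text
clock: 11.88
position: [455.1, 285.3, 191.9]
ee_rot: [-0.069, 0.998, -0.0, 0.0]
contact_force: [1.6, 1.7, -0.2]
gripper_width: 84.6
grasp_force: 0.0
```

Run:
```python
from h import *
s=arm.read_state(); print(s['position'],s['joints'],s['contact_force'],s['gripper_width'])
for c in ['side','wrist','top']:
    im,P=cloud(c); X,Y,Z=P[...,0],P[...,1],P[...,2]; hsv=cv2.cvtColor(im,cv2.COLOR_RGB2HSV);H,S,V=[hsv[...,i].astype(int) for i in range(3)]
    n=(abs(X-454)<110)&(abs(Y-287)<110)
    for k,m in [('lid',n&(H>100)&(H<130)&(S>120)&(Z<40)),('handle',n&(V<70)&(Z>38)&(Z<62))]:
        q=P[m].astype(np.float32)
        if len(q)>20:
            A=np.c_[q[:,:2]-q[:,:2].mean(0),np.ones(len(q))]; f=np.linalg.lstsq(A,q[:,2],rcond=None)[0]
            print(c,k,len(q),cv2.minAreaRect(q[:,:2]),np.round(f,3))
```

```text
[455.07936214 285.33190621 191.88312286] [ 8.62226682e-01  2.69145804e-01 -2.67399761e-01  2.32597146e-04
 -1.03413715e+00 -2.29434779e+00] [ 1.59584794  1.71210734 -0.15566363] 84.64241536146474Traceback (most recent call last):
  File "<stdin>", line 10, in <module>
cv2.error: OpenCV(4.12.0) /io/opencv/modules/imgproc/src/convhull.cpp:143: error: (-215:Assertion failed) total >= 0 && (depth == CV_32F || depth == CV_32S) in function 'convexHull'
```

Run:
```python
from h import *
for c in ['side','wrist','top']:
    im,P=cloud(c); X,Y,Z=P[...,0],P[...,1],P[...,2]; hsv=cv2.cvtColor(im,cv2.COLOR_RGB2HSV);H,S,V=[hsv[...,i].astype(int) for i in range(3)]
    n=(abs(X-454)<110)&(abs(Y-287)<110)
    for k,m in [('lid',n&(H>100)&(H<130)&(S>120)&(Z<40)),('handle',n&(V<70)&(Z>38)&(Z<62))]:
        q=np.ascontiguousarray(P[m],dtype=np.float32)
        if len(q)>20:
            A=np.c_[q[:,:2]-q[:,:2].mean(0),np.ones(len(q))]; f=np.linalg.lstsq(A,q[:,2],rcond=None)[0]
            print(c,k,len(q),cv2.minAreaRect(np.ascontiguousarray(q[:,:2])),np.round(f,3))
D=np.load('top0.npz'); im0=D['im'];P0=D['P'];
hsv=cv2.cvtColor(im0,cv2.COLOR_RGB2HSV)
m=(hsv[...,1]<40)&(hsv[...,2]<150)&(hsv[...,2]>60); m=cv2.morphologyEx(m.astype(np.uint8),cv2.MORPH_OPEN,np.ones((5,5)))
n,l,st,ce=cv2.connectedComponentsWithStats(m); k=l[208,209]; print(np.nanmedian(P0[l==k],0),np.nanpercentile(P0[l==k],[2,98],axis=0))
```

```text
side lid 2640 ((454.5855407714844, 289.1134033203125), (168.49913024902344, 149.9483184814453), 8.061840057373047) [ 1.0000e-03 -2.0000e-03  1.5636e+01]
side handle 236 ((453.0949401855469, 289.4425048828125), (101.65780639648438, 14.434632301330566), 7.547983646392822) [ 0.056 -0.383 47.478]
wrist lid 25309 ((451.97235107421875, 281.29541015625), (165.98074340820312, 150.07577514648438), 7.78341817855835) [-5.0000e-03 -4.0000e-03  1.3138e+01]
wrist handle 1663 ((451.6737060546875, 283.10943603515625), (100.10891723632812, 12.293855667114258), 8.074639320373535) [-1.2000e-02  5.3000e-02  4.6871e+01]
top lid 1964 ((457.4997253417969, 287.578369140625), (167.0865478515625, 147.91790771484375), 7.78873348236084) [ 0.0000e+00 -2.0000e-03  1.6804e+01]
top handle 117 ((447.4681396484375, 285.1211242675781), (81.038818359375, 13.03227710723877), 8.35036849975586) [7.0000e-03 1.1500e-01 4.9993e+01]
[453.17905138 286.38549338   2.61909151] [[382.84677939 224.36416513  -3.24228395]
 [526.34577351 348.90499062   8.50277485]]
```

Request:
send_rows([
  {"gripper":-1,"x":0,"y":0,"z":0,"ax":0,"ay":0,"az":-6.7},
  {"gripper":-1,"x":0,"y":0,"z":0,"ax":0,"ay":0,"az":-6.7},
  {"gripper":-1,"x":0,"y":0,"z":0,"ax":0,"ay":0,"az":-6.7},
  {"gripper":-1,"x":0,"y":0,"z":0,"ax":0,"ay":0,"az":-6.7},
  {"gripper":-1,"x":0,"y":0,"z":0,"ax":0,"ay":0,"az":-6.7},
])

```text
clock: 12.5
position: [454.5, 284.9, 187.5]
ee_rot: [-0.356, 0.934, -0.001, -0.002]
contact_force: [-0.5, 0.7, 0.7]
gripper_width: 85.5
grasp_force: 0.0
```

Request:
send_rows([
  {"gripper":-1,"x":0,"y":0,"z":0,"ax":0,"ay":0,"az":-6.7},
  {"gripper":-1,"x":0,"y":0,"z":0,"ax":0,"ay":0,"az":-6.7},
  {"gripper":-1,"x":0,"y":0,"z":0,"ax":0,"ay":0,"az":-6.7},
  {"gripper":-1,"x":0,"y":0,"z":0,"ax":0,"ay":0,"az":-6.7},
  {"gripper":-1,"x":0,"y":0,"z":0,"ax":0,"ay":0,"az":-6.7},
])

```text
clock: 12.92
position: [454.4, 284.9, 187.4]
ee_rot: [-0.611, 0.792, -0.0, -0.002]
contact_force: [-0.3, -0.2, 0.1]
gripper_width: 85.5
grasp_force: 0.0
```

Request:
send_rows([
  {"gripper":-1,"x":0,"y":0,"z":0,"ax":0,"ay":0,"az":-6.7},
  {"gripper":-1,"x":0,"y":0,"z":0,"ax":0,"ay":0,"az":-6.7},
  {"gripper":-1,"x":0,"y":0,"z":0,"ax":0,"ay":0,"az":-6.7},
  {"gripper":-1,"x":0,"y":0,"z":0,"ax":0,"ay":0,"az":-6.7},
  {"gripper":-1,"x":0,"y":0,"z":0,"ax":0,"ay":0,"az":0},
])

```text
clock: 13.33
position: [454.5, 284.9, 187.6]
ee_rot: [0.776, -0.63, -0.0, 0.002]
contact_force: [-0.0, 0.0, 0.1]
gripper_width: 85.5
grasp_force: 0.0
```

Request:
send_rows([
  {"gripper":-1,"x":3.2,"y":0.5,"z":0,"ax":0,"ay":0,"az":0},
  {"gripper":-1,"x":3.2,"y":0.6,"z":0,"ax":0,"ay":0,"az":0},
  {"gripper":-1,"x":3.2,"y":0.5,"z":0,"ax":0,"ay":0,"az":0},
  {"gripper":-1,"x":3.2,"y":0.6,"z":0,"ax":0,"ay":0,"az":0},
  {"gripper":-1,"x":3.2,"y":0.5,"z":0,"ax":0,"ay":0,"az":0},
])

```text
clock: 13.75
position: [460.4, 121.8, 188.3]
ee_rot: [0.775, -0.632, -0.001, 0.001]
contact_force: [0.9, 0.7, -0.3]
gripper_width: 85.6
grasp_force: 0.0
```

Request:
send_rows([
  {"gripper":-1,"x":3.2,"y":0.6,"z":0,"ax":0,"ay":0,"az":0},
  {"gripper":-1,"x":3.2,"y":0.5,"z":0,"ax":0,"ay":0,"az":0},
  {"gripper":-1,"x":3.2,"y":0.6,"z":0,"ax":0,"ay":0,"az":0},
  {"gripper":-1,"x":3.2,"y":0.5,"z":0,"ax":0,"ay":0,"az":0},
  {"gripper":-1,"x":3.2,"y":0.6,"z":0,"ax":0,"ay":0,"az":0},
])

```text
clock: 14.17
position: [465.7, -40.4, 188.4]
ee_rot: [0.775, -0.632, -0.001, 0.001]
contact_force: [1.1, 0.7, -0.6]
gripper_width: 85.2
grasp_force: 0.0
```

Request:
send_rows([
  {"gripper":-1,"x":3.2,"y":0.6,"z":0,"ax":0,"ay":0,"az":0},
  {"gripper":-1,"x":3.6,"y":0.6,"z":0,"ax":0,"ay":0,"az":0},
  {"gripper":-1,"x":0,"y":0,"z":2,"ax":0,"ay":0,"az":0},
  {"gripper":-1,"x":0,"y":0,"z":0,"ax":0,"ay":0,"az":0},
])

```text
clock: 14.5
position: [465.6, -109.4, 165.6]
ee_rot: [0.773, -0.634, -0.003, 0.002]
contact_force: [-0.8, 0.5, -1.6]
gripper_width: 85.5
grasp_force: 0.0
```

Run:
```python
from h import *
s=arm.read_state(); print(s['position'],s['joints'])
for c in ['wrist','side']:
    im,P=cloud(c); save('cork_'+c,im); X,Y,Z=P[...,0],P[...,1],P[...,2]
    dx,dy=X-469,Y+106; xc=.99*dx+.139*dy; yc=-.139*dx+.99*dy
    q=np.ascontiguousarray(P[(abs(xc)<70)&(abs(yc)<60)&(Z>29)&(Z<45)],dtype=np.float32)
    if len(q)>5: print(c,len(q),np.round(q.mean(0)),cv2.minAreaRect(np.ascontiguousarray(q[:,:2])),np.percentile(q[:,2],[5,50,95]))
```

```text
[ 465.63100806 -109.41428943  165.63865277] [ 0.10879753  0.20333219 -0.43190203 -0.00196103 -0.94365792  0.08940937]
wrist 9070 [ 469. -114.   38.] ((468.1712951660156, -111.50658416748047), (60.119483947753906, 99.43978881835938), 11.753776550292969) [36.75381203 38.15222359 39.31348648]
side 252 [ 467. -116.   35.] ((467.5721435546875, -117.44049072265625), (59.5482177734375, 81.6239242553711), 11.373762130737305) [32.35709934 34.76719856 37.53386497]
```

View pics/cork_wrist.png

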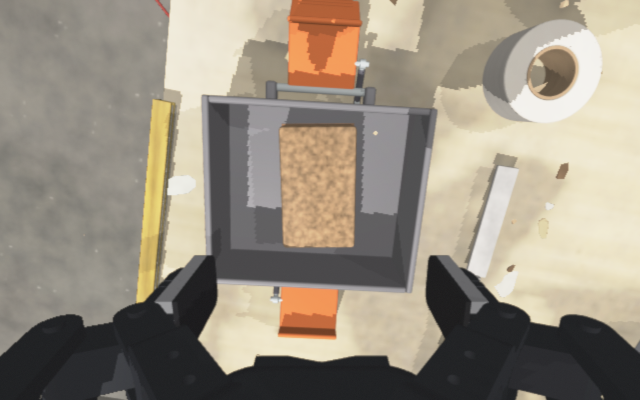

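Request:
send_rows([
  {"gripper":-1,"x":0.1,"y":-0.3,"z":3,"ax":0,"ay":0,"az":0},
  {"gripper":-1,"x":0,"y":0,"z":3.5,"ax":0,"ay":0,"az":0},
  {"gripper":-1,"x":0,"y":0,"z":3.5,"ax":0,"ay":0,"az":0},
  {"gripper":-1,"x":0,"y":0,"z":2.5,"ax":0,"ay":0,"az":0},
  {"gripper":-1,"x":0,"y":0,"z":1.5,"ax":0,"ay":0,"az":0},
])

```text
clock: 15.02
position: [470.7, -106.9, 27.1]
ee_rot: [0.776, -0.631, -0.001, 0.001]
contact_force: [0.6, -0.1, 0.3]
gripper_width: 85.8
grasp_force: 0.0
```

Request:
send_rows([
  {"gripper":-1,"x":0,"y":0,"z":1,"ax":0,"ay":0,"az":0},
  {"gripper":-1,"x":0,"y":0,"z":0.4,"ax":0,"ay":0,"az":0},
  {"gripper":-1,"x":0,"y":0,"z":0,"ax":0,"ay":0,"az":0},
  {"gripper":-1,"x":0,"y":0,"z":0,"ax":0,"ay":0,"az":0},
])

```text
clock: 15.35
position: [472.7, -107.4, 16.0]
ee_rot: [0.776, -0.631, 0.0, -0.0]
contact_force: [0.6, -0.3, -0.8]
gripper_width: 85.3
grasp_force: 0.0
```

Request:
send_rows([
  {"gripper":-1,"x":0.2,"y":0.4,"z":0.6,"ax":0,"ay":0,"az":0},
  {"gripper":-1,"x":0,"y":0,"z":0.5,"ax":0,"ay":0,"az":0},
  {"gripper":-1,"x":0,"y":0,"z":0,"ax":0,"ay":0,"az":0},
])

```text
clock: 15.6
position: [467.7, -111.0, 3.9]
ee_rot: [0.776, -0.631, -0.0, 0.0]
contact_force: [-0.6, -0.8, 0.1]
gripper_width: 85.8
grasp_force: 0.0
```

Request:
send_rows([
  {"gripper":0,"x":0,"y":0,"z":0,"ax":0,"ay":0,"az":0},
  {"gripper":0.4,"x":0,"y":0,"z":0,"ax":0,"ay":0,"az":0},
  {"gripper":0.4,"x":0,"y":0,"z":0,"ax":0,"ay":0,"az":0},
  {"gripper":1,"x":0,"y":0,"z":0,"ax":0,"ay":0,"az":0},
  {"gripper":1,"x":0,"y":0,"z":0,"ax":0,"ay":0,"az":0},
])

```text
clock: 16.02
position: [468.9, -110.9, 4.8]
ee_rot: [0.776, -0.631, 0.0, -0.0]
contact_force: [-0.6, 0.1, 4.2]
gripper_width: 59.1
grasp_force: 65.5
```

Request:
send_rows([
  {"gripper":1,"x":0,"y":0,"z":-1,"ax":0,"ay":0,"az":0},
  {"gripper":1,"x":0,"y":0,"z":-3,"ax":0,"ay":0,"az":0},
  {"gripper":1,"x":0,"y":0,"z":-4,"ax":0,"ay":0,"az":0},
  {"gripper":1,"x":0,"y":0,"z":-4,"ax":0,"ay":0,"az":0},
  {"gripper":1,"x":0.4,"y":0.1,"z":-2.5,"ax":0,"ay":0,"az":0},
])

```text
clock: 16.43
position: [469.4, -114.9, 153.0]
ee_rot: [0.776, -0.631, 0.002, -0.001]
contact_force: [1.6, -0.9, -0.6]
gripper_width: 59.1
grasp_force: 64.9
```

Request:
send_rows([
  {"gripper":1,"x":2,"y":0.5,"z":0,"ax":0,"ay":0,"az":0},
  {"gripper":1,"x":3,"y":0.8,"z":0,"ax":0,"ay":0,"az":0},
  {"gripper":1,"x":3,"y":0.8,"z":0,"ax":0,"ay":0,"az":0},
  {"gripper":1,"x":3,"y":0.8,"z":0,"ax":0,"ay":0,"az":0},
  {"gripper":1,"x":3,"y":0.8,"z":0,"ax":0,"ay":0,"az":0},
])

```text
clock: 16.85
position: [459.9, -260.7, 149.1]
ee_rot: [0.776, -0.631, -0.0, -0.0]
contact_force: [1.2, 0.5, -0.6]
gripper_width: 59.0
grasp_force: 65.0
```

Request:
send_rows([
  {"gripper":1,"x":3,"y":0.8,"z":0,"ax":0,"ay":0,"az":0},
  {"gripper":1,"x":3,"y":0.8,"z":0,"ax":0,"ay":0,"az":0},
  {"gripper":1,"x":3,"y":0.8,"z":0,"ax":0,"ay":0,"az":0},
  {"gripper":1,"x":3,"y":0.8,"z":0,"ax":0,"ay":0,"az":0},
  {"gripper":1,"x":1.2,"y":0.3,"z":0,"ax":0,"ay":0,"az":0},
])

```text
clock: 17.27
position: [452.3, -399.0, 148.5]
ee_rot: [0.775, -0.632, -0.0, 0.0]
contact_force: [0.1, -0.2, -1.1]
gripper_width: 59.0
grasp_force: 65.0
```

Request:
send_rows([
  {"gripper":1,"x":0,"y":0,"z":1,"ax":0,"ay":0,"az":0},
  {"gripper":1,"x":0,"y":0,"z":3,"ax":0,"ay":0,"az":0},
  {"gripper":1,"x":0,"y":0,"z":3,"ax":0,"ay":0,"az":0},
  {"gripper":1,"x":0,"y":0,"z":2,"ax":0,"ay":0,"az":0},
  {"gripper":1,"x":0,"y":0,"z":0,"ax":0,"ay":0,"az":0},
])

```text
clock: 17.68
position: [449.5, -392.8, 53.8]
ee_rot: [0.775, -0.631, -0.006, 0.0]
contact_force: [-0.9, -0.3, -0.9]
gripper_width: 59.4
grasp_force: 65.0
```

Request:
send_rows([
  {"gripper":1,"x":0.2,"y":-0.4,"z":2,"ax":0,"ay":0,"az":0},
  {"gripper":1,"x":0,"y":0,"z":1.5,"ax":0,"ay":0,"az":0},
  {"gripper":1,"x":0,"y":0,"z":0.7,"ax":0,"ay":0,"az":0},
  {"gripper":1,"x":0,"y":0,"z":0,"ax":0,"ay":0,"az":0},
  {"gripper":1,"x":0,"y":0,"z":0,"ax":0,"ay":0,"az":0},
])

```text
clock: 18.1
position: [457.8, -397.0, 18.1]
ee_rot: [0.776, -0.631, 0.0, 0.0]
contact_force: [0.8, -0.5, -0.2]
gripper_width: 59.2
grasp_force: 65.0
```

Request:
send_rows([
  {"gripper":1,"x":0,"y":0,"z":0.6,"ax":0,"ay":0,"az":0},
  {"gripper":1,"x":0,"y":0,"z":0.4,"ax":0,"ay":0,"az":0},
  {"gripper":1,"x":0,"y":0,"z":0.2,"ax":0,"ay":0,"az":0},
  {"gripper":1,"x":0,"y":0,"z":0,"ax":0,"ay":0,"az":0},
  {"gripper":1,"x":0,"y":0,"z":0,"ax":0,"ay":0,"az":0},
])

```text
clock: 18.52
position: [457.4, -397.2, 5.4]
ee_rot: [0.776, -0.631, 0.0, 0.0]
contact_force: [0.3, -0.1, -0.9]
gripper_width: 59.1
grasp_force: 65.0
```

Request:
send_rows([
  {"gripper":1,"x":0,"y":0,"z":0.1,"ax":0,"ay":0,"az":0},
  {"gripper":1,"x":0,"y":0,"z":0.1,"ax":0,"ay":0,"az":0},
  {"gripper":1,"x":0,"y":0,"z":0,"ax":0,"ay":0,"az":0},
])

```text
clock: 18.77
position: [457.3, -397.1, 3.2]
ee_rot: [0.776, -0.631, -0.0, -0.0]
contact_force: [0.8, -0.6, -0.7]
gripper_width: 59.7
grasp_force: 65.0
```

Request:
send_rows([
  {"gripper":1,"x":0,"y":0,"z":0.1,"ax":0,"ay":0,"az":0},
  {"gripper":1,"x":0,"y":0,"z":0,"ax":0,"ay":0,"az":0},
])

```text
clock: 18.93
position: [457.5, -397.2, 2.8]
ee_rot: [0.776, -0.631, 0.0, 0.0]
contact_force: [-1.1, 1.5, 2.8]
gripper_width: 59.0
grasp_force: 65.2
```

Contact (+2.8 N): release, back off and check.

Request:
send_rows([
  {"gripper":-0.6,"x":0,"y":0,"z":0,"ax":0,"ay":0,"az":0},
  {"gripper":-1,"x":0,"y":0,"z":0,"ax":0,"ay":0,"az":0},
  {"gripper":-1,"x":0,"y":0,"z":0,"ax":0,"ay":0,"az":0},
  {"gripper":-1,"x":0,"y":0,"z":0,"ax":0,"ay":0,"az":0},
  {"gripper":-1,"x":0,"y":0,"z":0,"ax":0,"ay":0,"az":0},
])

```text
clock: 19.35
position: [457.4, -397.2, 2.2]
ee_rot: [0.776, -0.631, -0.0, 0.0]
contact_force: [-0.1, 0.9, -0.5]
gripper_width: 85.3
grasp_force: 0.0
```

Request:
send_rows([
  {"gripper":-1,"x":0,"y":0,"z":-2,"ax":0,"ay":0,"az":0},
  {"gripper":-1,"x":0,"y":0,"z":-4,"ax":0,"ay":0,"az":0},
  {"gripper":-1,"x":0,"y":0,"z":-4,"ax":0,"ay":0,"az":0},
  {"gripper":-1,"x":0,"y":0,"z":-4,"ax":0,"ay":0,"az":0},
  {"gripper":-1,"x":0,"y":0,"z":-4,"ax":0,"ay":0,"az":0},
])

```text
clock: 19.77
position: [457.0, -397.0, 184.2]
ee_rot: [0.776, -0.631, -0.0, 0.0]
contact_force: [1.0, 0.2, 0.2]
gripper_width: 85.5
grasp_force: 0.0
```

Request:
send_rows([
  {"gripper":-1,"x":0,"y":0,"z":0,"ax":0,"ay":0,"az":0},
  {"gripper":-1,"x":0,"y":0,"z":0,"ax":0,"ay":0,"az":0},
])

```text
clock: 19.93
position: [458.8, -397.8, 185.7]
ee_rot: [0.776, -0.631, 0.004, -0.001]
contact_force: [-0.9, -0.3, -1.3]
gripper_width: 85.6
grasp_force: 0.0
```

Run:
```python
from h import *
s=arm.read_state(); print(s['clock'],s['position'],s['gripper_width'],s['contact_force'])
im,P=cloud('wrist'); X,Y,Z=P[...,0],P[...,1],P[...,2]
q=np.ascontiguousarray(P[(abs(X-456)<80)&(abs(Y+396)<80)&(Z>25)&(Z<48)],dtype=np.float32)
A=np.c_[q[:,:2]-q[:,:2].mean(0),np.ones(len(q))]
print(len(q),cv2.minAreaRect(np.ascontiguousarray(q[:,:2])),np.linalg.lstsq(A,q[:,2],rcond=None)[0])
im,P=clips('top'); clips('side')
cv2.imwrite('pics/fin.png',cv2.resize(im[130:290,140:500,::-1],(800,356)))
```

```text
19.9333 [ 458.79832774 -397.84576588  185.72937974] 85.6273788667135 [-0.91668566 -0.30845492 -1.27902016]
7780 ((454.96429443359375, -396.89019775390625), (60.205589294433594, 99.30536651611328), 11.640769958496094) [-3.44362337e-03  4.02885970e-03  3.21693472e+01]
top + 245 [456.  -0.  34.] [[431.0, -25.0, 19.0], [479.0, 36.0, 53.0]]
side + 31 [454.  11.  41.] [[430.0, -22.0, 30.0], [477.0, 21.0, 49.0]]
side - 6 [ 487. -227.   37.] [[466.0, -233.0, 33.0], [505.0, -225.0, 38.0]]
```

View pics/fin.png

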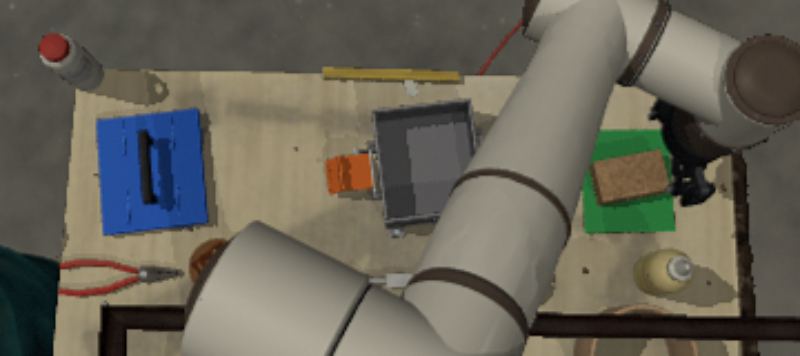

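The picture shows the lid flat on the felt pad at about (150,170) and the cork on the green mat at about (630,175). Clip +y is open in this view, and clip −y, which the arm hides here, is open by the side camera. The bystanders in view stand where they were.

```bash
python3 -c "
from bench import arm
print(arm.job_done())"
```

```text
the job is handed in; nothing more can be done
None
```

The job is handed in: both clips are open, the lid lies flat on the felt pad and the cork block flat on the green mat, both within a few mm of centre by camera; no verdict was returned.

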